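# Pack the pot tray and run up its sprung follower

## Task

Pack the pot tray: next to the ochre pot that already stands in it set the blue pot, then the gilded tube, making room by sliding the pots along under the hood. Then gently push up the red-tabbed follower until the row is home against the end board under the hood and its springs are squeezed well past half, and let go with all three upright and kept under that pressure. Do not crush the row, and leave the tape roll, the white pot and the red-lidded pot where they are.

Things in the scene. Friction and masses are not known exactly. Their poses are not given: they have to be found in the camera images.
- tray: Long narrow wooden pot tray fixed to the bench, 79 x 334 mm outside. Origin: centre of its underside; its y axis runs along the row towards the hooded end, z up. Inside 67 mm wide (x) and 322 mm long (y -161 to +161 mm); floor top 6 mm up, walls 6 mm thick and 36 mm high.
- tray_hood (a point): Middle of the front edge of the hood's roof, on its top, 104 mm above the bench, at tray y = +101 mm. The hood covers the +y end of the tray; its roof underside is 98 mm up, so the pots slide under it. Out of sight in it an upright fixed end board 86 mm high stops the row; its face lies somewhere between tray y = +121 and +151 mm and must be found by touch.
- follower (a joint): How far the follower, a carriage in the tray's open (-y) end, has been pushed along tray +y from its rearmost place, m, 0 to 0.1. It slides with about 11 N drag and stays where left. Before it rides a sprung pad 60 mm wide, 76 mm high: 0.8 N per mm, solid after 11 mm (8.8 N). Uncompressed, the pad's face lies 35 mm ahead of the tab's centre, at tray y = -101 mm + joint value.
- follower_tab (a point): Centre of the top edge of the follower's upright red tab, 120 mm above the bench, at tray y = -136 mm + joint value. The tab is 36 mm wide across the tray, 14 mm thick along it and stands free from 33 to 120 mm up; grip it from above across its 36 mm width.
- ochre_pot: Ochre-yellow pigment pot with a dark lid, already in the tray near the hood; 57 mm across the lid (top 14 mm), body 54 mm, 79 mm tall. 75 g nominal, like the other two within a third of the stated weight. Origin: centre of its underside, z up.
- blue_pot: Blue pigment pot with a beige lid, 63 mm across the lid (top 14 mm), body 60 mm, 71 mm tall, about 80 g. Stands on the bench. Origin: centre of its underside, z up.
- gilt_tube: Gold-coloured cardboard tube, open at the top, 57 mm across, 101 mm tall, about 70 g. Stands on the bench. Origin: centre of its underside, z up.
- red_lid_pot: Bystander: green pot with a red lid, 51 mm across, 64 mm tall. Origin: centre of its underside.
- white_pot: Bystander: white pot, 57 mm across, 80 mm tall. Origin: centre of its underside.
- tape_roll: Bystander: roll of masking tape lying flat, 90 mm across, 25 mm tall. Origin: centre of its underside.

How it is judged:
By the outcome, as a careful person would: the job done as asked, in the order asked, and still so for the second after the job is handed in, with the robot touching nothing.
It also fails if it takes over 72 s, if anything falls off the work surface, if the arm or the gripper's body presses on something with over 40 N, if the wrist force passes 120 N, or if a joint passes its speed limit or range.

## Robot

A 6-joint arm with a two-finger parallel gripper is mounted at the origin on the work surface; the furniture and walls round the work are solid. World frame = base frame: x ahead of the robot, y to its left, z up, the work surface at z = 0. Lengths are in mm, angles in rad, forces in N, time in s.
With the tool pointing down it reaches from about 350 to 850 mm from the base axis. Payload 8.1 kg.
Tool frame: the origin (TCP) lies midway between the tips of the shut fingers; the grasp point (between the pads) lies 19 mm behind it; z points along the fingers, y is the line along which they close (so a half turn about z gives the same grasp; the last joint's range is limited). The gripper opens to 85 mm and grips with 20 to 120 N. Pads are 22 mm wide; open, the fingers measure 114 mm over their backs; the gripper's body (76 mm by 85 mm) begins 54 mm behind the grasp point. The pads swing forward as they close: fully open they stand 13 mm farther back than shut.
Start: joints at [-1.363, 0.13, 1.488, -0, 1.523, -0.085], TCP at [173.201, -574.462, 231.292] pointing down, gripper open.
Joint ranges: [-2.96, 2.96], [-0.89, 2.26], [0.02, 2.5], [-1.34, 4.48], [0, 2.73], [-2.66, 2.66]. Speed limits (rad/s): [2.39, 2.39, 2.79, 3.14, 3.14, 3.14].

## Interface

Orientations are given as a unit quaternion [w, x, y, z].
In Python, from workcell import manip, viewer, ticket gives the robot as it stands (manip), with the cameras (viewer) and the job (ticket).
- The arm moves only by the shell command python3 inch.py 'ROWS' [FORCE]. ROWS is 1 to 10 rows, one to a line, with the numbers parted by spaces; each row has 7 numbers: a rotation vector rx, ry, rz in fractions of the full range, 1 being 180 degrees, then dx, dy, dz in fractions of the full range, 1 being 500 mm, then the finger opening in mm; each row is the pose to reach, as a shift and turn from the pose commanded when the command began, along the tool's axes at that moment; what a row does not reach only later rows make up. A row lasts 1/10 s, in which the tool goes at most 50 mm and 0.15 rad, less where a joint would pass 70% of its speed; a pose out of reach is approached as far as the arm can. The fingers move at their own pace and stop on an object; FORCE is the grip in N (left out, the last holds). Time passes only in rows, so rows that do not move let the fingers close. It prints the time, the measured TCP pose, the force, the opening and the grip force at its end. A shift or turn number past 1, either way, is cut back to 1. Input that does not fit is refused with a message, and nothing moves.
- manip.sense(): the state, without advancing time (a new reading comes with each control period).
- viewer.read_camera(name): name is "scene" or "side" or "wrist"; returns the picture (400x640x3 uint8, blue, green, red); there is no depth.
- viewer.get_calibration(name): a dict with "fx", "fy", "cx", "cy" (pixels), "R" (3x3) and "t" (3): a world point X has camera coordinates R X + t. Camera axes: x right, y down, z forward; pixel columns grow to the right and rows downward; lengths in mm; the calibration is good to about 2 mm. A picture is of the moment at which its call begins: read the wrist's pose just before it. get_calibration takes no time and is no camera call; for the wrist camera it gives the pose at the moment of the call.
- ticket.finish_job(): hands the job in; it is judged then, once.
The state is a dict: "t": time; "qpos": joint angles; "dq": joint speeds; "joint_torque": joint torques, N m; "tcp_pos": TCP position; "tcp_rot": TCP orientation; "contact_force": force on the tool from outside, world axes, zero at the start; "moment": the same for the moment, N m; "gripper_width": finger opening in mm; "grip_force": force on a finger pad.
Only numpy, scipy, OpenCV 4.12 (cv2) and the standard library are available. Lean on these libraries where they do the work, as an engineer would, in place of code of your own. Each camera call takes 0.05 s, during which the arm holds its last target. There are 200 camera calls.

## Working session

There is one attempt and no reset: what is moved stays moved. The work goes in short steps, Python scripts to look and compute and a shell command to move; the robot and the scene stay as the last step left them, time stands still between calls to the robot, and variables do not carry over. Pictures are saved under pics/ and viewed, at most 11 in all, crops included, and the job is handed in when it is done.

```bash
ls; mkdir -p pics; python3 - <<'E'
from workcell import manip, viewer, ticket
import cv2,numpy as np
for n in ("scene","side"):
    cv2.imwrite(f"pics/{n}0.png",viewer.read_camera(n))
    c=viewer.get_calibration(n);print(n,c)
s=manip.sense();print(s)
E
```

```text
inch.py
pics
workcell.py
scene {'fx': 465.0027329843886, 'fy': 465.0027329843886, 'cx': 325.7485638190776, 'cy': 203.84327390511774, 'R': array([[-0.83480729, -0.55053913,  0.00185801],
       [-0.29862331,  0.44997557, -0.841633  ],
       [ 0.46251584, -0.70315621, -0.5400467 ]]), 't': array([ 457.2195267 ,  201.31306433, 1173.20285672])}
side {'fx': 386.81531444025046, 'fy': 386.81531444025046, 'cx': 322.65244806637355, 'cy': 208.52808546671747, 'R': array([[-0.99237159, -0.12094241,  0.02390716],
       [-0.08345683,  0.51630744, -0.85232716],
       [ 0.09073906, -0.84782048, -0.52246231]]), 't': array([ 502.79196592,  102.90279293, 1013.99889766])}
{'t': 0.1, 'qpos': array([-1.36336707e+00,  1.31061681e-01,  1.48917643e+00,  9.23113129e-06,
        1.52301372e+00, -8.54030650e-02]), 'dq': array([ 0.00111934, -0.00111557, -0.00242044,  0.00011893,  0.0019504 ,
        0.00062025]), 'joint_torque': array([ 1.82728185e-03, -5.70948780e+01, -5.01944017e+01, -9.31092131e-05,
        7.90187682e-03,  4.81071208e-05]), 'tcp_pos': array([ 173.1188496 , -573.96132624,  230.36033172]), 'tcp_rot': array([-8.28325445e-04,  9.89299981e-01,  1.45893314e-01, -4.59827994e-05]), 'contact_force': array([-0.24144889,  0.41243665,  0.15559796]), 'moment': array([-0.0603251 , -0.01006582,  0.04400138]), 'grip_force': 0.0, 'gripper_width': 85.49259126374932}
```

View pics/scene0.png

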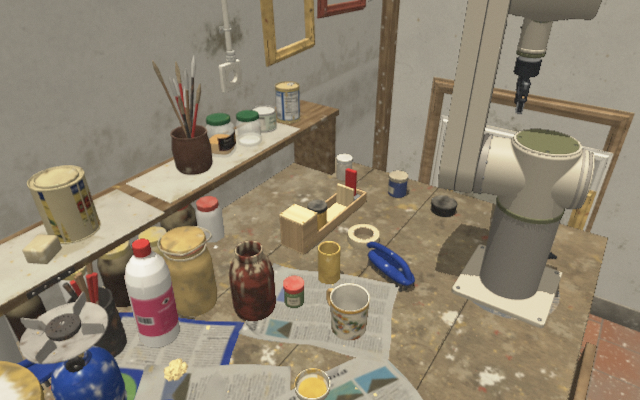

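View pics/side0.png

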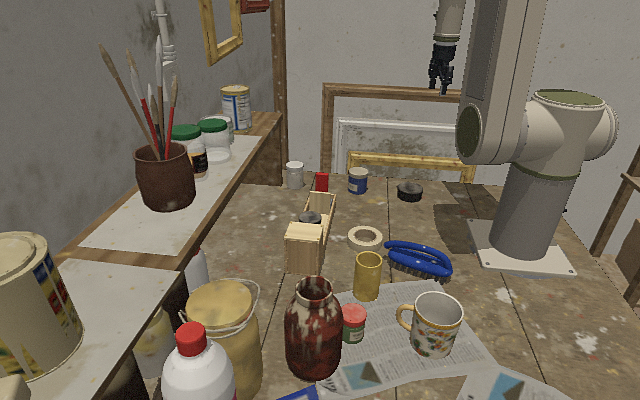

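The blue pot is near scene (398,184) / side (357,180). The tube is near scene (329,262) / side (367,275), and the tray is between them. I'll enlarge those areas.

```bash
python3 - <<'E'
import cv2
a=cv2.imread("pics/scene0.png")[150:300,272:472];cv2.imwrite("pics/s1.png",cv2.resize(a,(800,600),interpolation=cv2.INTER_CUBIC))
a=cv2.imread("pics/side0.png")[155:305,270:470];cv2.imwrite("pics/d1.png",cv2.resize(a,(800,600),interpolation=cv2.INTER_CUBIC))
E
```

```text
(no output)
```

View pics/s1.png

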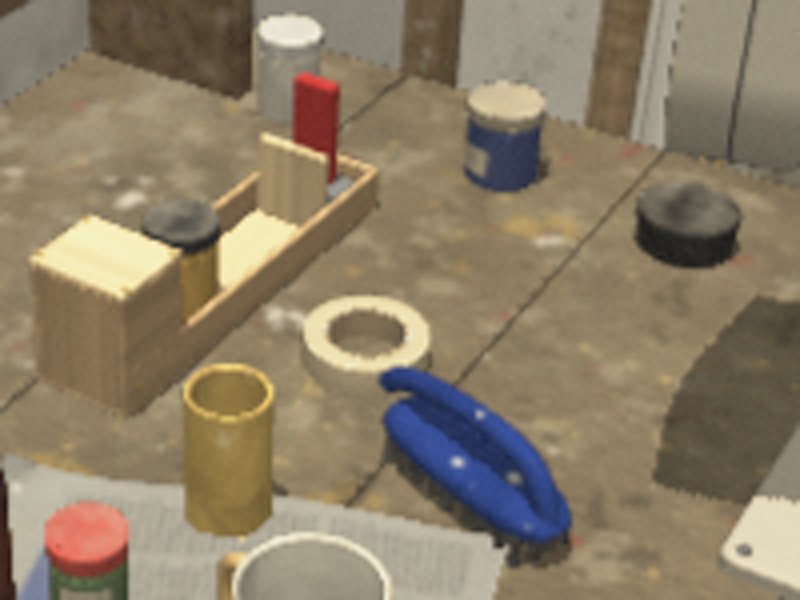

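View pics/d1.png

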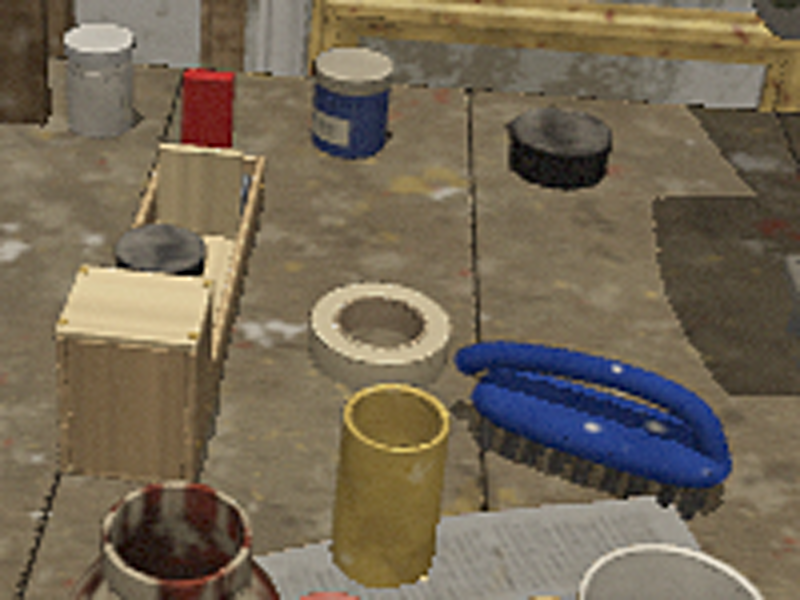

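The blue lid is centred at crop scene (506,101) / side (353,64), the tube rim at (228,391) / (397,417), the ochre lid at (180,222) / (160,250) and the tab top at (318,81) / (208,72). The hood's front edge runs (92,215)-(181,252) in scene and (80,268)-(212,282) in side. The tape is at (367,337) / (380,325).

```bash
cat > h.py <<'E'
from workcell import manip, viewer, ticket
import numpy as np
C={n:viewer.get_calibration(n) for n in("scene","side")}
OFF={"scene":(272,150),"side":(270,155)}
def onz(n,u,v,z,crop=True):
    c=C[n]
    if crop:u,v=u/4+OFF[n][0]-.375,v/4+OFF[n][1]-.375
    d=c["R"].T@np.array([(u-c["cx"])/c["fx"],(v-c["cy"])/c["fy"],1]);o=-c["R"].T@c["t"]
    return (o+d*(z-o[2])/d[2])[:2]
E
python3 - <<'E'
from h import *
np.set_printoptions(precision=1,suppress=True)
for k,z,a,b in [("blue",71,(506,101),(353,64)),("tube",101,(228,391),(397,417)),("tape",25,(367,337),(380,325)),("white",80,(291,32),(99,39)),("ochre",79,(180,222),(160,250)),
 ("hoodL",104,(92,215),(80,268)),("hoodR",104,(181,252),(212,282)),("hoodRL",104,(30,260),(57,335)),("hoodRR",104,(122,298),(203,343)),("tab",120,(318,81),(208,72)),("traycorner",36,(378,172),(266,158))]:
    print(k,onz("scene",*a,z),onz("side",*b,z))
E
```

```text
blue [ 426.1 -239.5] [ 426.  -245.5]
tube [385.7 233.2] [384.6 231.3]
tape [390.5  46.2] [392.7  42.4]
white [ 625.2 -232.4] [ 628.2 -237.8]
ochre [536.6  64.6] [534.3  59.3]
hoodL [570.6 122.9] [572.  124.3]
hoodR [492.9 127. ] [493.8 126.7]
hoodRL [571.8 190.9] [571.6 191.7]
hoodRR [494.5 192.6] [491.4 186.7]
tab [ 524.8 -106.1] [ 526.2 -113. ]
traycorner [ 484.9 -137.3] [ 484.4 -145.4]
```

Careful with the scale: shifts go in shares of 500 mm and turns go in shares of 180 degrees. That gives: 338 mm / 500 = 0.676, -245 mm / 500 = -0.49, -1.245 rad / 3.1416 = -0.3963.

```bash
python3 inch.py '0 0 -0.0477 0.076 -0.054 0 85
0 0 -0.0955 0.152 -0.108 0 85
0 0 -0.1432 0.228 -0.164 0 85
0 0 -0.191 0.304 -0.218 0 85
0 0 -0.2387 0.38 -0.272 0 85
0 0 -0.2865 0.456 -0.326 0 85
0 0 -0.3342 0.532 -0.38 0 85
0 0 -0.382 0.608 -0.436 0 85
0 0 -0.3963 0.676 -0.49 0 85
0 0 -0.3963 0.676 -0.49 0 85'
python3 - <<'E'
from h import *
import cv2
c=viewer.get_calibration("wrist");I=viewer.read_camera("wrist");cv2.imwrite("pics/w1.png",I)
s=manip.sense();print(s["tcp_pos"],s["tcp_rot"]);np.savez("w1.npz",**c)
print(c)
E
```

```text
t: 1.1
tcp_pos: [428.3, -238.0, 230.9]
tcp_rot: [-0.001, 0.716, 0.698, 0.001]
contact_force: [0.5, -1.2, 0.0]
gripper_width: 85.0
grip_force: 0.0
[ 427.0503894  -240.07453995  230.9014044 ] [-3.96639079e-04  7.17090934e-01  6.96979506e-01  5.94660362e-05]
{'fx': 275.6616417551184, 'fy': 275.6616417551184, 'cx': 321.901880201952, 'cy': 204.52915399394342, 'R': array([[ 9.99692264e-01, -2.47983532e-02,  6.47399571e-04],
       [-2.38171545e-02, -9.52185539e-01,  3.04590615e-01],
       [-6.93690115e-03, -3.04512301e-01, -9.52483143e-01]]), 't': array([-434.58325071, -254.89852002,  310.22305347])}
```

View pics/w1.png

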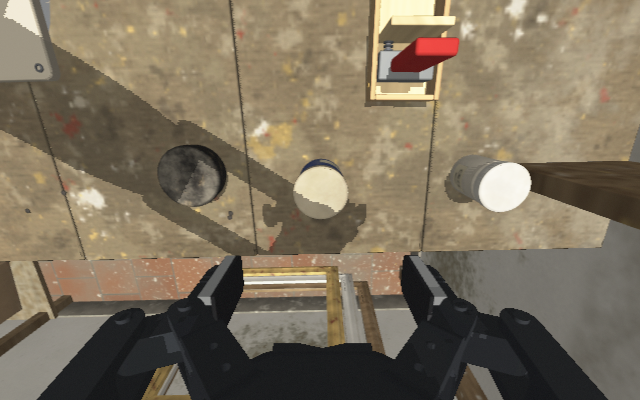

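The wrist view shows the blue lid at (321,192), the tab's top face at about (437,47), and the tray's front wall top corners at (368,103) and (438,101).

```bash
python3 - <<'E'
from h import *
np.set_printoptions(precision=1,suppress=True)
C["w"]=dict(np.load("w1.npz"))
for k,u,v,z in [("blue",321,192,71),("tab",437,47,120),("cornL",369,102.5,36),("cornR",438.5,101,36),("white",503,187,80),("blueL",294,192,71),("blueR",349,192,71)]:print(k,onz("w",u,v,z,False))
for a,n in [((87,540),"scene")]:print("red",onz(n,*a,64))
E
```

```text
blue [ 427.7 -240.7]
tab [ 525.9 -107.4]
cornL [ 485.2 -145.2]
cornR [ 564.9 -145.5]
white [ 627.3 -237.6]
blueL [ 397. -240.]
blueR [ 459.5 -241.5]
red [403.3 355.2]
```

Scaled: 195 mm / 500 = 0.39, 190 mm / 500 = 0.38.

```bash
python3 inch.py '0 0 0 0 0 0.1 85
0 0 0 0 0 0.2 85
0 0 0 0 0 0.28 85
0 0 0 0 0 0.34 85
0 0 0 0 0 0.38 85
0 0 0 0 0 0.39 85
0 0 0 0 0 0.39 60
0 0 0 0 0 0.39 50
0 0 0 0 0 0.39 50
0 0 0 0 0 0.39 50' 20
python3 inch.py '0 0 0 0 0 0 50
0 0 0 0 0 0 50
0 0 0 0 0 0 50'
```

```text
t: 2.15
tcp_pos: [426.9, -243.0, 37.5]
tcp_rot: [0.001, 0.719, 0.695, 0.0]
contact_force: [-0.0, -0.5, -1.0]
gripper_width: 62.4
grip_force: 22.1
t: 2.45
tcp_pos: [426.9, -242.9, 37.4]
tcp_rot: [0.001, 0.719, 0.695, 0.0]
contact_force: [-0.2, -0.1, 6.0]
gripper_width: 62.4
grip_force: 22.5
```

Scaled: 190 mm / 500 = 0.38, -135 mm / 500 = -0.27.

```bash
python3 inch.py '0 0 0 0 0 -0.04 50
0 0 0 0 0 -0.12 50
0 0 0 0 0 -0.2 50
0 0 0 0 0 -0.27 50
0 0 0 0.08 0.032 -0.27 50
0 0 0 0.16 0.062 -0.27 50
0 0 0 0.24 0.094 -0.27 50
0 0 0 0.32 0.124 -0.27 50
0 0 0 0.38 0.148 -0.27 50
0 0 0 0.38 0.148 -0.27 50'
python3 - <<'E'
from h import *
import cv2
s=manip.sense();c=viewer.get_calibration("wrist");I=viewer.read_camera("wrist");cv2.imwrite("pics/w2.png",I)
print(s["tcp_pos"],s["tcp_rot"]);np.savez("w2.npz",**c)
E
```

```text
t: 3.45
tcp_pos: [507.1, -51.2, 171.1]
tcp_rot: [-0.0, 0.717, 0.697, 0.001]
contact_force: [-1.7, -0.5, -0.4]
gripper_width: 62.5
grip_force: 22.6
[507.09976255 -51.23893891 171.09079295] [-4.94909460e-04  7.17236973e-01  6.96828973e-01  5.11255741e-04]
```

View pics/w2.png

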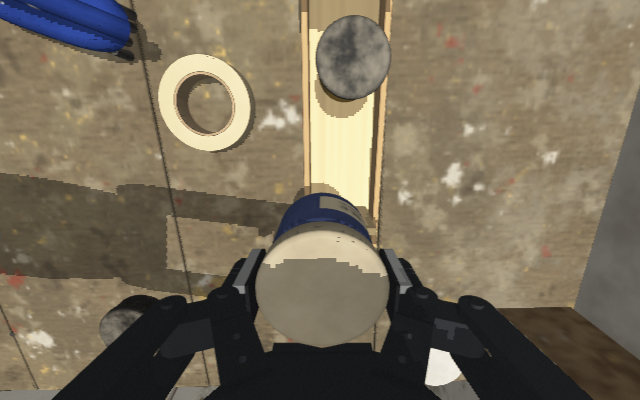

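The blue pot is held level with its lid at about (322,282). The ochre lid is at (353.5,57). The tray wall's outer edges are near (302,100) and (385,100).

```bash
python3 - <<'E'
from h import *
import cv2
np.set_printoptions(precision=1,suppress=True)
C["w"]=dict(np.load("w2.npz"))
for k,u,v,z in [("ochre",353.5,57,85),("L",302,100,36),("R",385.5,100,36),("L",303.5,150,36),("R",381.5,150,36),("held",322,282,204.7)]:print(k,onz("w",u,v,z,False))
I=cv2.imread("pics/w2.png")
for v in (105,120,140,160,180):
    print(v,[tuple(int(x) for x in I[v,u]) for u in range(298,314)],'\n',[tuple(int(x) for x in I[v,u]) for u in range(366,392)]) if v in(120,160) else 0
E
```

```text
ochre [534.3  69.1]
L [491.3  42.9]
R [570.   40.7]
L [490.5  -3.6]
R [568.   -5.8]
held [507.7 -44.1]
120 [(167, 189, 201), (154, 177, 190), (139, 164, 177), (130, 155, 169), (115, 140, 153), (118, 160, 191), (137, 193, 229), (142, 199, 233), (142, 199, 232), (141, 197, 231), (122, 171, 208), (82, 114, 138), (154, 209, 229), (191, 241, 251), (192, 242, 251), (193, 242, 251)] 
 [(191, 241, 251), (193, 243, 251), (197, 244, 251), (197, 245, 251), (197, 245, 251), (198, 245, 251), (151, 205, 222), (75, 104, 120), (53, 73, 88), (54, 75, 91), (54, 75, 90), (54, 74, 90), (86, 121, 147), (122, 171, 208), (139, 195, 230), (140, 197, 231), (141, 197, 232), (134, 188, 225), (103, 139, 165), (75, 92, 103), (87, 107, 120), (93, 115, 129), (90, 113, 126), (90, 114, 126), (89, 113, 126), (90, 113, 127)]
160 [(103, 130, 146), (99, 128, 144), (100, 127, 145), (100, 127, 145), (102, 129, 146), (96, 125, 144), (119, 166, 199), (140, 195, 229), (142, 200, 232), (142, 201, 232), (134, 188, 224), (90, 128, 155), (101, 138, 157), (168, 224, 240), (193, 242, 251), (194, 243, 251)] 
 [(199, 246, 251), (199, 246, 251), (200, 246, 251), (160, 217, 230), (110, 150, 172), (76, 104, 122), (54, 73, 90), (56, 76, 91), (53, 74, 89), (52, 72, 88), (106, 147, 179), (137, 192, 228), (142, 199, 232), (141, 196, 231), (141, 198, 232), (118, 164, 198), (82, 110, 127), (70, 89, 98), (85, 107, 119), (94, 117, 132), (92, 117, 131), (92, 117, 131), (94, 120, 133), (95, 120, 134), (96, 122, 135), (96, 123, 136)]
```

Scaled: 125 mm / 500 = 0.25, 123 mm / 500 = 0.246.

```bash
python3 inch.py '0 0 0 0.04 0.022 0 50
0 0 0 0.076 0.042 0 50
0 0 0 0.076 0.042 0 50
0 0 0 0.076 0.042 0.08 50
0 0 0 0.076 0.042 0.16 50
0 0 0 0.076 0.042 0.2 50
0 0 0 0.076 0.042 0.224 50
0 0 0 0.076 0.042 0.24 50
0 0 0 0.076 0.042 0.246 50
0 0 0 0.076 0.042 0.25 50'
python3 inch.py '0 0 0 0 0 0.002 50
0 0 0 0 0 0.002 50'
```

```text
t: 4.5
tcp_pos: [529.4, -18.0, 47.3]
tcp_rot: [0.001, 0.719, 0.695, 0.0]
contact_force: [0.3, -1.1, -0.8]
gripper_width: 62.3
grip_force: 22.6
t: 4.7
tcp_pos: [529.2, -17.7, 46.1]
tcp_rot: [0.001, 0.719, 0.695, 0.0]
contact_force: [0.5, 0.5, -0.6]
gripper_width: 62.5
grip_force: 22.6
```

Scaled: 1.5 mm / 500 = 0.003.

```bash
for i in 1 2; do python3 inch.py '0 0 0 0 0 0.003 50
0 0 0 0 0 0.003 50' | egrep 'pos|force'; done
```

```text
tcp_pos: [528.7, -17.5, 44.0]
contact_force: [-0.5, 0.5, 0.3]
grip_force: 22.6
tcp_pos: [529.0, -17.5, 43.4]
contact_force: [-4.2, 0.8, 9.1]
grip_force: 23.2
```

```bash
python3 inch.py '0 0 0 0 0 -0.002 50
0 0 0 0.006 0 -0.002 50
0 0 0 0.012 0 -0.002 50
0 0 0 0.018 0 -0.002 50
0 0 0 0.024 0 -0.002 50
0 0 0 0.03 0 -0.002 50
0 0 0 0.036 0 -0.002 50
0 0 0 0.042 0 -0.002 50
0 0 0 0.048 0 -0.002 50
0 0 0 0.054 0 -0.002 50'
python3 inch.py '0 0 0 0.006 0 0 50
0 0 0 0.012 0 0 50
0 0 0 0.018 0 0 50
0 0 0 0.024 0 0 50
0 0 0 0.03 0 0 50
0 0 0 0.036 0 0 50
0 0 0 0.042 0 0 50
0 0 0 0.048 0 0 50
0 0 0 0.054 0 0 50
0 0 0 0.058 0 0 50'
python3 - <<'E'
from h import *
import cv2
s=manip.sense();c=viewer.get_calibration("wrist");I=viewer.read_camera("wrist")
print(s["tcp_pos"],s["contact_force"])
J=viewer.read_camera("side")[155:305,270:470]
cv2.imwrite("pics/w3.png",np.hstack([cv2.resize(I,(480,300)),cv2.resize(J,(320,240)).copy() if 0 else cv2.copyMakeBorder(cv2.resize(J,(320,240)),0,60,0,0,cv2.BORDER_CONSTANT)]))
E
```

```text
t: 6.1
tcp_pos: [529.6, 9.6, 43.4]
tcp_rot: [0.0, 0.719, 0.695, 0.0]
contact_force: [0.9, -0.5, 3.9]
gripper_width: 61.9
grip_force: 23.1
t: 7.1
tcp_pos: [530.6, 38.6, 43.5]
tcp_rot: [0.0, 0.719, 0.695, 0.0]
contact_force: [-0.6, -1.2, -0.1]
gripper_width: 62.3
grip_force: 22.6
[530.57629209  38.60455417  43.47505603] [-0.60042042 -1.15839511 -0.14509279]
```

View pics/w3.png

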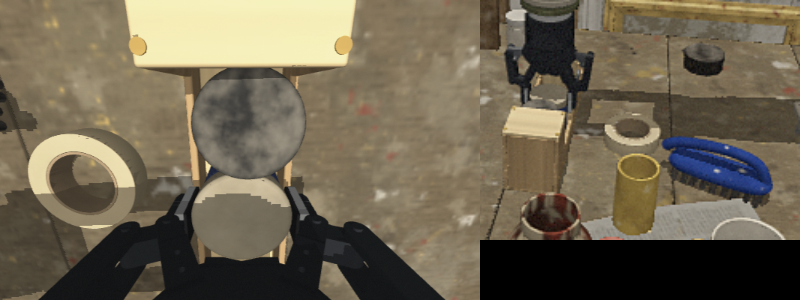

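Scaled: -187 mm / 500 = -0.374, -160 mm / 500 = -0.32.

```bash
python3 inch.py '0 0 0 0 0 0 70
0 0 0 0 0 0 85
0 0 0 0 0 0 85
0 0 0 0 0 0 85
0 0 0 0 0 -0.02 85
0 0 0 0 0 -0.08 85
0 0 0 0 0 -0.16 85
0 0 0 0 0 -0.24 85
0 0 0 0 0 -0.32 85
0 0 0 0 0 -0.374 85'
python3 inch.py '0 0 0 0.062 -0.05 0 85
0 0 0 0.126 -0.102 0 85
0 0 0 0.188 -0.152 0 85
0 0 0 0.252 -0.202 0 85
0 0 0 0.314 -0.254 0 85
0 0 0 0.36 -0.29 0 85
0 0 0 0.376 -0.304 0 85
0 0 0 0.376 -0.304 0 85
0 0 0 0.376 -0.304 0 85'
python3 - <<'E'
from h import *
import cv2
s=manip.sense();c=viewer.get_calibration("wrist");I=viewer.read_camera("wrist");np.savez("w4.npz",**c)
print(s["tcp_pos"],s["contact_force"])
cv2.imwrite("pics/w4.png",I)
E
```

```text
t: 8.2
tcp_pos: [531.4, 38.4, 234.8]
tcp_rot: [0.002, 0.719, 0.695, 0.002]
contact_force: [0.3, 0.5, 0.1]
gripper_width: 85.4
grip_force: 0.0
t: 9.1
tcp_pos: [385.3, 230.7, 230.7]
tcp_rot: [0.0, 0.719, 0.695, 0.0]
contact_force: [0.6, -0.8, 0.5]
gripper_width: 85.3
grip_force: 0.0
[385.26492303 230.74631227 230.66644455] [ 0.61355546 -0.81942367  0.48776465]
```

View pics/w4.png

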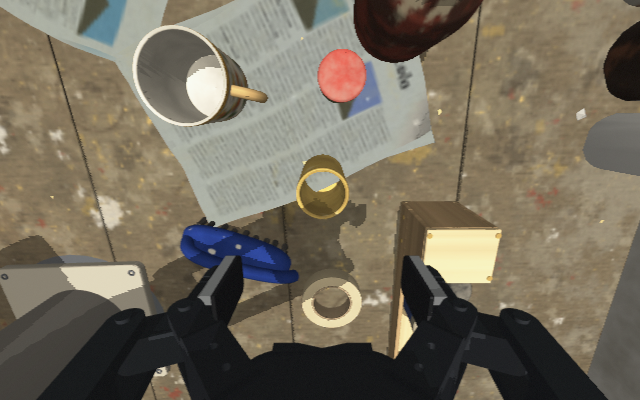

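The tube rim is centred at (322.5,194), and the brush tip near (297,276) needs a clearance check.

```bash
python3 - <<'E'
from h import *
np.set_printoptions(precision=1,suppress=True)
C["w"]=dict(np.load("w4.npz"))
for k,u,v,z in [("tube",322.5,194,101),("brush",297,276,45),("brush",215,224,45),("brush",290,250,45),("tape",332,302,25),("red",342,76,64),("hoodL",426,229,104),("hoodR",502,230,104),("hoodfL",424,280,104),("hoodfR",492,283,104)]:print(k,onz("w",u,v,z,False))
E
```

```text
tube [386.5 233.8]
brush [347.8 103.2]
brush [247.6 182.6]
brush [340.9 142.7]
tape [395.1  44.3]
red [410.1 348. ]
hoodL [494.5 192.8]
hoodR [574.9 189.1]
hoodfL [497.5 130.6]
hoodfR [574.6 124.2]
```

Scaled: 178 mm / 500 = 0.356, 165 mm / 500 = 0.33.

```bash
python3 inch.py '0 0 0 0.004 0.002 0.1 85
0 0 0 0.004 0.002 0.2 85
0 0 0 0.004 0.002 0.28 85
0 0 0 0.004 0.002 0.33 85
0 0 0 0.004 0.002 0.356 85
0 0 0 0.004 0.002 0.356 85
0 0 0 0.004 0.002 0.356 60
0 0 0 0.004 0.002 0.356 50
0 0 0 0.004 0.002 0.356 50
0 0 0 0.004 0.002 0.356 50' 20
python3 inch.py '0 0 0 0 0 0 50
0 0 0 0 0 0 50
0 0 0 0 0 0 50'
```

```text
t: 10.15
tcp_pos: [387.4, 233.9, 54.4]
tcp_rot: [0.001, 0.719, 0.695, 0.002]
contact_force: [-1.7, -1.6, 7.0]
gripper_width: 54.8
grip_force: 21.8
t: 10.45
tcp_pos: [387.4, 233.9, 54.4]
tcp_rot: [0.001, 0.719, 0.695, 0.002]
contact_force: [-0.6, -0.8, 6.5]
gripper_width: 54.8
grip_force: 21.8
```

Scaled: -160 mm / 500 = -0.32, -140 mm / 500 = -0.28.

```bash
python3 inch.py '0 0 0 0 0 -0.04 50
0 0 0 0 0 -0.12 50
0 0 0 0 0 -0.2 50
0 0 0 0 0 -0.28 50
0 0 0 0 0 -0.32 50
0 0 0 -0.052 0.03 -0.32 50
0 0 0 -0.12 0.07 -0.32 50
0 0 0 -0.19 0.11 -0.32 50
0 0 0 -0.26 0.15 -0.32 50
0 0 0 -0.26 0.15 -0.32 50'
python3 inch.py '0 0 0 -0.07 0.04 0 50
0 0 0 -0.14 0.08 0 50
0 0 0 -0.21 0.12 0 50
0 0 0 -0.25 0.144 0 50
0 0 0 -0.262 0.15 0 50
0 0 0 -0.262 0.15 0 50
0 0 0 -0.262 0.15 0 50'
python3 - <<'E'
from h import *
import cv2
s=manip.sense();c=viewer.get_calibration("wrist");I=viewer.read_camera("wrist");np.savez("w5.npz",**c)
print(s["tcp_pos"],s["contact_force"])
cv2.imwrite("pics/w5.png",I)
E
```

```text
t: 11.45
tcp_pos: [458.3, 97.2, 213.2]
tcp_rot: [0.001, 0.72, 0.694, 0.0]
contact_force: [-0.9, 0.5, -0.9]
gripper_width: 55.0
grip_force: 21.7
t: 12.15
tcp_pos: [526.7, -31.4, 212.5]
tcp_rot: [-0.0, 0.718, 0.696, 0.0]
contact_force: [0.2, 0.5, -1.0]
gripper_width: 54.8
grip_force: 21.7
[526.72861619 -31.35696898 212.47108339] [ 0.15619971  0.54198166 -0.96186459]
```

View pics/w5.png

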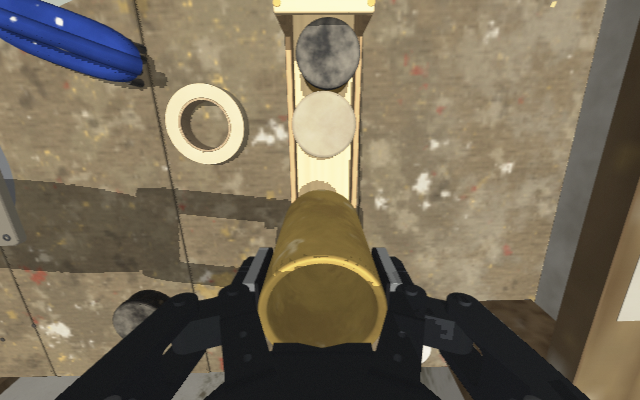

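The blue lid is now at (323.5,125) and the ochre lid at (327,53), both upright and touching. The tray's wall outer edges at row 170 are about 290 and 360.

```bash
python3 - <<'E'
from h import *
import cv2
np.set_printoptions(precision=1,suppress=True)
C["w"]=dict(np.load("w5.npz"))
g=cv2.cvtColor(cv2.imread("pics/w5.png"),6)
print(g[175,284:304],g[175,345:368])
for k,u,v,z in [("blue",323.5,125,77),("bluenear",323.5,159,77),("ochre",327,53,85),("L",290.5,175,36),("R",360,175,36)]:print(k,onz("w",u,v,z,False))
E
```

```text
[136 136 137 140 143 143 185 210 211 211 200 136  79 182 236 244 244 244
 244 243] [245 246 246 221 147 101  76 160 206 211 213 206 157  83  65  84  91 113
 125 124 125 126 128]
blue [530.9  39.4]
bluenear [529.9   6.6]
ochre [535.6 100. ]
L [490.7 -17. ]
R [572.2 -19.6]
```

Scaled: 149 mm / 500 = 0.298, 2.5 mm / 500 = 0.005.

```bash
python3 inch.py '0 0 0 0 0.005 0 50
0 0 0 0 0.005 0.08 50
0 0 0 0 0.005 0.16 50
0 0 0 0 0.005 0.22 50
0 0 0 0 0.005 0.26 50
0 0 0 0 0.005 0.28 50
0 0 0 0 0.005 0.29 50
0 0 0 0 0.005 0.294 50
0 0 0 0 0.005 0.296 50
0 0 0 0 0.005 0.298 50'
python3 inch.py '0 0 0 0 0 0.003 50
0 0 0 0 0 0.003 50' | egrep 'pos|force'
```

```text
t: 13.2
tcp_pos: [530.6, -32.7, 64.6]
tcp_rot: [0.001, 0.719, 0.695, 0.001]
contact_force: [0.2, 0.1, -0.2]
gripper_width: 54.8
grip_force: 21.7
tcp_pos: [529.8, -32.7, 62.1]
contact_force: [-0.0, -0.1, -0.6]
grip_force: 21.7
```

Scaled: 1 mm / 500 = 0.002.

```bash
python3 inch.py '0 0 0 0 0 0.002 50
0 0 0 0 0 0.002 50' | egrep 'pos|force'
python3 inch.py '0 0 0 0 0 0.0014 50
0 0 0 0 0 0.0014 50' | egrep 'pos|force'
```

```text
tcp_pos: [529.5, -32.7, 60.7]
contact_force: [-0.6, 0.6, -0.5]
grip_force: 21.7
tcp_pos: [529.7, -32.7, 60.5]
contact_force: [-3.1, -0.9, 4.1]
grip_force: 22.1
```

Scaled: -150 mm / 500 = -0.3, -120 mm / 500 = -0.24.

```bash
python3 inch.py '0 0 0 0 0 -0.001 60
0 0 0 0 0 -0.001 75
0 0 0 0 0 -0.001 85
0 0 0 0 0 -0.001 85
0 0 0 0 0 -0.02 85
0 0 0 0 0 -0.08 85
0 0 0 0 0 -0.16 85
0 0 0 0 0 -0.24 85
0 0 0 -0.08 0 -0.3 85
0 0 0 -0.12 0 -0.3 85'
python3 - <<'E'
from h import *
import cv2
s=manip.sense();c=viewer.get_calibration("wrist");I=viewer.read_camera("wrist");np.savez("w6.npz",**c)
print(s["tcp_pos"],s["contact_force"])
J=viewer.read_camera("scene")[150:300,272:472]
cv2.imwrite("pics/w6.png",np.hstack([cv2.resize(I,(480,300)),cv2.copyMakeBorder(cv2.resize(J,(320,240)),0,60,0,0,cv2.BORDER_CONSTANT)]))
E
```

```text
t: 14.8
tcp_pos: [530.5, -94.9, 217.3]
tcp_rot: [0.005, 0.718, 0.696, 0.002]
contact_force: [0.9, -0.4, -0.4]
gripper_width: 85.2
grip_force: 0.0
[530.52135729 -94.85361385 217.26807733] [ 0.92274933 -0.35763512 -0.43532329]
```

View pics/w6.png

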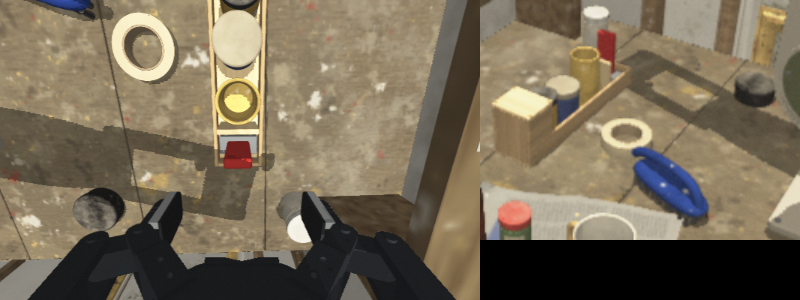

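The blue pot and tube stand upright in the tray. The tab's top is at (318,215) and the tube's rim at (318,133) in full-picture pixels.

```bash
python3 - <<'E'
from h import *
np.set_printoptions(precision=1,suppress=True)
C["w"]=dict(np.load("w6.npz"))
for k,u,v,z in [("tab",318,215,120),("tube",318,133,107)]:print(k,onz("w",u,v,z,False))
s=manip.sense();print(s["tcp_pos"])
E
python3 inch.py '0 0 0 -0.03 -0.01 0 85
0 0 0 -0.03 -0.01 0 85'
```

```text
tab [ 528.1 -103.1]
tube [530.6 -30.4]
[528.4 -95.1 212.6]
t: 15.1
tcp_pos: [521.2, -108.3, 209.5]
tcp_rot: [-0.0, 0.719, 0.695, -0.001]
contact_force: [-0.4, -0.1, 0.5]
gripper_width: 85.0
grip_force: 0.0
```

Scaled: 120 mm / 500 = 0.24, 118 mm / 500 = 0.236.

```bash
python3 inch.py '0 0 0 0.002 0.007 0 85
0 0 0 0.002 0.007 0 85
0 0 0 0.002 0.007 0.08 85
0 0 0 0.002 0.007 0.16 85
0 0 0 0.002 0.007 0.21 85
0 0 0 0.002 0.007 0.236 85
0 0 0 0.002 0.007 0.24 85
0 0 0 0.002 0.007 0.24 85
0 0 0 0.002 0.007 0.24 85' 30
python3 inch.py '0 0 0 0 0 0 60
0 0 0 0 0 0 45
0 0 0 0 0 0 40
0 0 0 0 0 0 30
0 0 0 0 0 0 30
0 0 0 0 0 0 30
0 0 0 0 0 0 30'
```

```text
t: 16.0
tcp_pos: [527.1, -106.8, 92.1]
tcp_rot: [0.001, 0.719, 0.695, 0.001]
contact_force: [0.4, -0.0, 0.7]
gripper_width: 85.1
grip_force: 0.0
t: 16.7
tcp_pos: [526.2, -106.7, 90.7]
tcp_rot: [0.001, 0.719, 0.695, 0.0]
contact_force: [3.1, 0.6, 5.0]
gripper_width: 35.6
grip_force: 32.4
```

Scaled: 18 mm / 500 = 0.036, 16 mm / 500 = 0.032.

```bash
python3 inch.py '0 0 0 0 0 0 30
0 0 0 0.004 0 0 30
0 0 0 0.008 0 0 30
0 0 0 0.012 0 0 30
0 0 0 0.016 0 0 30
0 0 0 0.02 0 0 30
0 0 0 0.024 0 0 30
0 0 0 0.028 0 0 30
0 0 0 0.032 0 0 30
0 0 0 0.036 0 0 30' 60
python3 inch.py '0 0 0 0.004 0 0 30
0 0 0 0.008 0 0 30
0 0 0 0.012 0 0 30
0 0 0 0.016 0 0 30
0 0 0 0.02 0 0 30'| egrep 'pos|force'
python3 inch.py '0 0 0 0.004 0 0 30
0 0 0 0.008 0 0 30
0 0 0 0.012 0 0 30'| egrep 'pos|force'
```

```text
t: 17.7
tcp_pos: [526.7, -91.1, 90.8]
tcp_rot: [0.002, 0.719, 0.695, -0.001]
contact_force: [1.5, -11.1, 3.6]
gripper_width: 34.9
grip_force: 59.3
tcp_pos: [527.0, -81.1, 90.8]
contact_force: [0.2, -12.8, 4.3]
grip_force: 59.3
tcp_pos: [527.2, -75.2, 90.8]
contact_force: [0.8, -12.0, 3.5]
grip_force: 59.4
```

Scaled: 3 mm / 500 = 0.006, 2 mm / 500 = 0.004.

```bash
for i in 1 2 3; do python3 inch.py '0 0 0 0.002 0 0 30
0 0 0 0.004 0 0 30
0 0 0 0.006 0 0 30'| egrep 'pos|contact'; done
```

```text
tcp_pos: [527.3, -72.2, 90.8]
contact_force: [0.3, -11.5, 4.8]
tcp_pos: [527.4, -69.2, 90.8]
contact_force: [0.2, -11.7, 4.3]
tcp_pos: [527.5, -66.2, 90.8]
contact_force: [0.4, -12.1, 5.3]
```

Scaled: 2 mm / 500 = 0.004, 1 mm / 500 = 0.002.

```bash
for i in 1 2; do python3 inch.py '0 0 0 0.002 0 0 30
0 0 0 0.004 0 0 30'| egrep 'pos|contact'; done
```

```text
tcp_pos: [527.5, -64.2, 90.8]
contact_force: [1.0, -12.2, 5.2]
tcp_pos: [527.6, -62.2, 90.8]
contact_force: [0.7, -11.5, 4.0]
```

Scaled: 2 mm / 500 = 0.004, 1 mm / 500 = 0.002.

```bash
for i in 1 2 3; do python3 inch.py '0 0 0 0.002 0 0 30
0 0 0 0.004 0 0 30'| egrep 'pos|contact'; done
```

```text
tcp_pos: [527.7, -60.2, 90.8]
contact_force: [0.8, -11.6, 5.3]
tcp_pos: [527.7, -58.2, 90.8]
contact_force: [0.4, -11.0, 4.5]
tcp_pos: [527.8, -56.2, 90.8]
contact_force: [-0.5, -12.3, 4.7]
```

Scaled: 2 mm / 500 = 0.004, 1 mm / 500 = 0.002.

```bash
for i in 1 2; do python3 inch.py '0 0 0 0.002 0 0 30
0 0 0 0.004 0 0 30'| egrep 'pos|contact'; done
```

```text
tcp_pos: [527.8, -54.2, 90.8]
contact_force: [0.6, -11.3, 5.9]
tcp_pos: [527.9, -52.2, 90.8]
contact_force: [-0.5, -12.1, 5.2]
```

```bash
for i in 1 2 3; do python3 inch.py '0 0 0 0.002 0 0 30
0 0 0 0.004 0 0 30'| egrep 'pos|contact'; done
```

```text
tcp_pos: [528.0, -50.2, 90.8]
contact_force: [0.6, -12.3, 4.9]
tcp_pos: [528.0, -48.3, 90.8]
contact_force: [-0.2, -13.5, 5.5]
tcp_pos: [528.1, -46.6, 90.8]
contact_force: [-0.6, -14.4, 5.5]
```

Scaled: 2 mm / 500 = 0.004, 1 mm / 500 = 0.002.

```bash
for i in 1 2; do python3 inch.py '0 0 0 0.002 0 0 30
0 0 0 0.004 0 0 30'| egrep 'pos|contact'; done
```

```text
tcp_pos: [528.1, -44.9, 90.8]
contact_force: [-0.1, -15.9, 5.5]
tcp_pos: [528.2, -43.1, 90.8]
contact_force: [-1.1, -16.8, 4.9]
```

Scaled: 1.2 mm / 500 = 0.0024, 0.6 mm / 500 = 0.0012.

```bash
python3 inch.py '0 0 0 0.0012 0 0 30
0 0 0 0.0024 0 0 30'| egrep 'pos|contact';python3 inch.py '0 0 0 0.0008 0 0 30
0 0 0 0.0016 0 0 30'| egrep 'pos|contact'
```

```text
tcp_pos: [528.2, -42.1, 90.8]
contact_force: [-1.3, -17.8, 5.9]
tcp_pos: [528.2, -41.5, 90.8]
contact_force: [-1.8, -18.0, 4.7]
```

Scaled: -1.5 mm / 500 = -0.003, -0.8 mm / 500 = -0.0016.

```bash
python3 inch.py '0 0 0 -0.0016 0 0 30
0 0 0 -0.003 0 0 30
0 0 0 -0.003 0 0 30'| egrep 'pos|contact'
```

```text
tcp_pos: [528.2, -41.6, 90.8]
contact_force: [-0.8, -10.1, 5.9]
```

Scaled: -140 mm / 500 = -0.28, -100 mm / 500 = -0.2.

```bash
python3 inch.py '0 0 0 -0.0016 0 0 36
0 0 0 -0.0016 0 0 45
0 0 0 -0.0016 0 0 60
0 0 0 -0.0016 0 0 70
0 0 0 -0.0016 0 0 80
0 0 0 -0.0016 0 -0.04 85
0 0 0 -0.0016 0 -0.12 85
0 0 0 -0.0016 0 -0.2 85
0 0 0 -0.08 0 -0.28 85
0 0 0 -0.16 0 -0.28 85' 20
python3 inch.py '0 0 0 -0.03 0 0 85
0 0 0 -0.03 0 0 85
0 0 0 -0.03 0 0 85'
python3 - <<'E'
from h import *
import cv2
c=viewer.get_calibration("wrist");I=viewer.read_camera("wrist");np.savez("w7.npz",**c)
print(manip.sense()["tcp_pos"])
J=viewer.read_camera("scene")[150:300,272:472]
cv2.imwrite("pics/w7.png",np.hstack([cv2.resize(I[:300,200:500],(400,400)),cv2.copyMakeBorder(cv2.resize(J,(400,300)),0,100,0,0,cv2.BORDER_CONSTANT)]))
E
```

```text
t: 23.5
tcp_pos: [528.0, -119.1, 236.4]
tcp_rot: [0.004, 0.717, 0.697, 0.002]
contact_force: [1.1, -0.8, 0.5]
gripper_width: 84.5
grip_force: 0.0
t: 23.8
tcp_pos: [524.2, -133.4, 229.0]
tcp_rot: [-0.001, 0.719, 0.695, -0.0]
contact_force: [0.1, 0.1, -0.6]
gripper_width: 84.8
grip_force: 0.0
[ 524.24854334 -132.94508458  228.96968479]
```

View pics/w7.png

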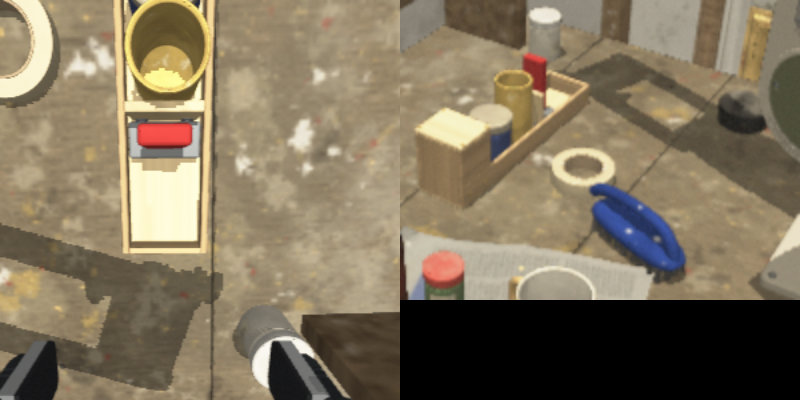

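The blue pot and tube stand upright and snug behind the pad, and the ochre pot is under the hood. The tab's top is at (324,100), which I'll check against where I let go of it. The bystanders haven't moved.

```bash
python3 - <<'E'
from h import *
C["w"]=dict(np.load("w7.npz"))
y=[onz("w",323.8,v,120,False)[1] for v in (100.5,)][0]; print("tab y",y)
if -50<y<-32: print(ticket.finish_job())
E
```

```text
tab y -41.67800917879863
the job is handed in; nothing more can be done
None
```

The job is handed in at about 24 s of the 72 s limit: the blue pot and then the gilded tube are in the tray beside the ochre pot. The follower is released with its springs squeezed about 8 of 11 mm, judged from the push force, and holding. The blue pot and tube stand upright; the ochre pot was upright when last seen, before the final push under the hood. The tape roll, white pot and red-lidded pot look undisturbed.

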